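# Plug the resin trap into the vacuum manifold and open the shut-off valve

### The arm

A 7-joint arm with a two-finger parallel gripper is mounted at the origin on the work surface. World frame = base frame: x ahead of the robot, y to its left, z up, the work surface at z = 0. Lengths are in m, angles in rad, forces in N, time in s.
With the tool pointing down it reaches from about 0.425 to 0.95 m from the base axis. Payload 16.7 kg.
Tool frame: the origin (TCP) lies at the very end of the fingers, on their centre line; the grasp point (between the pads) lies 19 mm behind it; z points along the fingers, y is the line along which they close (so a half turn about z gives the same grasp; the last joint's range is limited). The gripper opens to 94 mm and grips with 3 to 60 N. Pads are 16 mm wide; open, the fingers measure 119 mm over their backs; the gripper's body (75 mm by 177 mm) begins 78 mm behind the grasp point.
Start: joints at [-0.149, 0.426, 0.074, 1.606, -0.034, 1.111, -0.067], TCP at [0.675, -0, 0.205] pointing down, gripper open.
Joint ranges: [-2.85, 2.85], [-0.5, 2.14], [-1.23, 1.37], [0.21, 2.46], [-1.02, 4.16], [0.16, 2.05], [-2.73, 2.73]. Speed limits (rad/s): [1.89, 1.89, 2.39, 2.39, 3.01, 3.01, 3.01].

### API

Orientations are given as a rotation vector (axis times angle).
In Python, from cell import r gives the robot as it stands.
- The arm moves only by the tool arm_command, never from a script. Its argument "plan" is a list of rows, each a list of 7 numbers: the turn, a rotation vector about the tool's x, y, z as a fraction of full scale, then the shift along the tool's x, y, z as a fraction of full scale, then the opening, from 0 (shut) to 1 (fully open). A call has exactly 8 rows; each row is the pose to reach, as a shift and turn from the pose commanded when the call began, along the tool's axes at that moment; what a row does not reach only later rows make up. Full scale, the value 1, is 20 cm for a shift and 90 degrees for a turn. A row lasts 1/8 s, in which the tool goes at most 62.5 mm and 10.7 degrees, less where a joint would pass 70% of its speed; a pose out of reach is approached as far as the arm can. A call with a number of a shift or a turn outside -1 to 1 is refused whole. A call with a gripper value outside its range is refused whole. The fingers move at their own pace and stop on an object; "grip_force" is the grip in N (left out, the last holds). Time passes only in rows, so rows that repeat a pose let the fingers close, or fill a call up. It gives the time, the measured TCP pose, the force, the opening and the grip force at its end, in the units of the state.
- r.observe(): the state, without advancing time (a new reading comes with each control period).
- r.snapshot(name): name is "scene" or "side" or "wrist"; returns a dict with "pixels" (400x640x3 uint8, red, green, blue), "z_map" (400x640 float32, m along the optical axis (not along the pixel's ray), 0 where there is no reading), "fov_y" (degrees; the focal length in pixels is half the picture's height over the tangent of half this angle, whatever the lens; pixels are square), "cx", "cy" (the principal point, pixels), "dist_coeffs" ([k1, k2, p1, p2, k3] as OpenCV has them; the pictures are not rectified), "extrinsics" (4x4, takes a point from camera to world coordinates). Camera axes: x right, y up, looking along -z (the intrinsics and any distortion apply to the point x, -y, -z); pixel columns grow to the right and rows downward; lengths in m; the calibration is good to about 2 mm. A picture is of the moment at which its call begins.
- r.finish_job(): hands the job in; it is judged then, once.
Trained networks look in the newest picture that a camera, given by its name, has taken for a name from the list of things; names that differ only in an ending like _2 or _b are one class to them, and where a whole thing is asked for, a point or a joint stands for the part that bears it (a point fixed in the world has none). Each returns a list of dicts, best first, with "conf" (0 to 1); they miss things now and then, are a little off and sometimes report something else, mostly with a low value. They report only what shows in the picture. A call takes as long as a camera call. They do not tell look-alikes from the thing itself.
- r.search_frame(camera, thing): "extent" ([left, top, right, bottom] in pixels, round what is visible of it).
- r.tip_of(camera, thing): "location" ([column, row] in pixels: a listed point, or the origin of a listed thing).
The state is a dict: "clock": time; "qpos": joint angles; "qvel": joint speeds; "tau": joint torques, N m; "tool_pos": TCP position; "tool_rot": TCP orientation; "ft_force": force on the tool from outside, world axes, zero at the start; "wrist_torque": the same for the moment, N m; "width": finger opening in m; "grip_force": force on a finger pad.
Only numpy, scipy, OpenCV 4.12 (cv2) and the standard library are available. Lean on these libraries where they do the work, as an engineer would, in place of code of your own. Each camera call takes 0.05 s, during which the arm holds its last target. There are 200 camera calls.

### The job

Take the clear resin trap out of the wooden rack and plug its stem down into the one open push-fit port of the vacuum manifold: push it firmly past the seal until it bottoms on the stop inside, without ramming it. Then turn the shut-off valve's lever fully open, in line with the pipe, and leave the trap standing plugged in and everything else on the bench as it is.

Things in the scene. Friction and masses are not known exactly. Their poses are not given: they have to be found in the camera images.
- trap_mid (a point): Clear resin trap (vacuum filter), loose, about 0.16 kg, upright in one of the rack's holes: grey bottom cap 48 mm wide and 12 mm tall resting on the rack's top, above it a round bowl 38 mm wide and 43 mm tall to grip, 11 mm wide hose barb on top, stem below. The point is on the axis, half-way up the bowl, z up: the bottom cap's shoulder is 22 mm below it, the stem's tip 94 mm below, the barb's top 34 mm above.
- stem_tip (a point): Lower end of the trap's rigid stem, on its axis. The stem is 16 mm in diameter and 60 mm long; its last 5 mm taper to 11 mm.
- rack: Fixed plywood rack, 160 x 70 mm and 70 mm tall, two 20 mm through holes 75 mm apart along its x (37.5 mm either side of its origin). Origin at the centre of its underside. The trap stands in one hole and the slimmer silencer in the other, either way round.
- silencer: Brass silencer standing in the rack's other hole, 28 mm in diameter, its top 70 mm above its origin (the tip of its 10 mm stem), 30 mm above the rack's top. Not part of the job.
- manifold: Fixed vacuum manifold: aluminium bar 40 mm wide (its x) and 340 mm long (its y), top 55 mm above the bench, three push-fit ports 90 mm apart on top; beyond its +y end come the brass shut-off valve, a pipe and a pump 105 mm tall (its gauge 157 mm) that begins 370 mm from the origin. Origin on the bench under the bar.
- port_mouth (a point): Centre of the mouth of the one open port, 105 mm above the bench, z up. The port is a black cylinder 29 mm across and 50 mm tall with a grey collar; its bore is 17.4 mm in diameter. The seal's friction holds the trap once it is in.
- valve (a joint): Shut-off valve lever: 0 closed (lever across the pipe, pointing to the manifold's -x), 1.571 rad fully open against its end stop (lever along the pipe, pointing to the manifold's +y); seen from above it opens clockwise. Stiff: about 2.5 N at its end moves it and it stays where it is left. It may start up to 0.1 rad open.
- valve_axis (a point): Point on the lever's vertical turning axis, at the lever's mid height, 82 mm above the bench. The axes are the manifold's.
- valve_tip (a point): Point on the lever 60 mm from its axis, at mid height. The lever's black sleeve is 16 mm wide, 10 mm tall and runs from 26 to 74 mm from the axis; below it is free space down to the pipe, whose top is 45 mm above the bench.
- foot: White plaster foot model behind the manifold, 190 mm long, 160 mm tall with its pin. Not part of the job.
- tape: Small roll of paper tape lying in front of the manifold, 64 mm across, 25 mm tall. Not part of the job.
- dropper: Red squeeze bottle with a pointed nozzle, 60 mm wide, 140 mm tall, behind the manifold. Not part of the job.
- driver: Screwdriver lying in front of the manifold. Not part of the job.
- can: Steel can 84 mm wide, 110 mm tall, behind the rack. Not part of the job.
- cup: White mixing cup 70 mm wide, 80 mm tall, behind the valve. Not part of the job.
- blank1: One of the two ports that are closed by a grey mushroom-shaped plug (head 25 mm wide, its top 67 mm above this point). Origin on the bar's top, on the port's axis. The plug stays in.
- blank2: The other plugged port, the same.
- port: The open port; origin on the bar's top, 50 mm below its mouth. Inside, a springy seal 12 mm below the mouth resists the stem with about 10 to 15 N while the stem's tip is 12 to 17 mm down, then with about 5 N. The stop is a hard ledge, out of sight, 22 to 42 mm below the mouth: short and deep fittings look alike, it must be felt. It should not be pressed with more than 25 N.
There are look-alikes about, which are no part of the job. Leave any blue, orange or pink look-alike of the part that bears trap_mid alone.

How it is judged:
On the way, in this order (a step that is already met when the one before it is completed fails the run):
1. the trap's stem is pushed home: within 2 mm of the stop in the open port, upright (distance between stem_tip and stop_c0 below 0.005 m and horizontal distance between stem_tip and port_mouth below 0.003 m and angle between trap_mid's own z axis and vertical below 0.08 rad), for 0.2 s.
2. the shut-off valve is fully open (lever within 0.12 rad of its end stop) (value of joint valve above 1.45 rad), for 0.2 s.
At the end, for the whole second after the job is handed in: The trap stands at rest in the open port, upright within 0.08 rad, its stem's tip within 2 mm of the stop inside, and the valve lever is within 0.12 rad of fully open (all of step 1 and linear speed of trap below 0.02 m/s and value of joint valve above 1.45 rad); the robot touches nothing.
It fails at once if the stem rammed onto the stop or the port with clearly more than 25 N (over 28 N) (contact force between trap and stop_c0 above 28 N or contact force between trap and port above 28 N).
It fails at once if the valve turned open while the trap is not plugged in (value of joint valve above 0.4 rad and distance between stem_tip and stop_c0 above 0.012 m).
It fails at once if a bystander on the bench moved more than 30 mm (distance of any of silencer, foot, tape, dropper, driver, can, cup from where it was at the start of the episode above 0.03 m).
It also fails if it takes over 61 s, if anything falls off the work surface, if the arm or the gripper's body presses on something with over 40 N, if the wrist force passes 120 N, or if a joint passes its speed limit or range.

## Working session

There is one attempt and no reset: what is moved stays moved. The work goes in short steps, Python scripts to look and compute and a tool call to move; the robot and the scene stay as the last step left them, time stands still between calls to the robot, and variables do not carry over. Pictures are saved under pics/ and viewed, at most 10 in all, crops included, and the job is handed in when it is done.

Besides the shell and the picture viewer there is one more tool, called after "Call:" as name(argument=value, ...), one argument or row to a line, values as JSON. arm_command: Moves the arm, as the interface text tells. Shift numbers are shares of 20 cm and turn numbers shares of 90 degrees, none past 1 either way. Its arguments: {"type":"object","properties":{"plan":{"type":"array","items":{"type":"array","items":{"type":"number","minimum":-1,"maximum":1}}},"grip_force":{"type":"number"}},"required":["plan"]}

```bash
mkdir -p pics; cat > h.py <<'E'
import numpy as np, cv2
from cell import r
def K(s):
    f=200/np.tan(np.radians(s["fov_y"])/2)
    return np.array([[f,0,s["cx"]],[0,f,s["cy"]],[0,0,1.]])
def ray(s,uv):
    p=cv2.undistortPoints(np.array([[uv]],float),K(s),np.array(s["dist_coeffs"],float))[0,0]
    return np.array([p[0],-p[1],-1.])
def at_depth(s,uv,z=None):
    if z is None:
        u,v=int(round(uv[0])),int(round(uv[1])); w=s["z_map"][max(v-1,0):v+2,max(u-1,0):u+2]; w=w[w>0]; z=np.median(w) if len(w) else np.nan
    E=np.array(s["extrinsics"]); return E[:3,:3]@(ray(s,uv)*z)+E[:3,3]
def at_z(s,uv,h):
    E=np.array(s["extrinsics"]); d=E[:3,:3]@ray(s,uv); return E[:3,3]+d*(h-E[2,3])/d[2]
def proj(s,P):
    E=np.array(s["extrinsics"]); c=(np.array(P)-E[:3,3])@E[:3,:3]
    q,_=cv2.projectPoints(np.array([[c[0],-c[1],-c[2]]]),np.zeros(3),np.zeros(3),K(s),np.array(s["dist_coeffs"],float)); return q[0,0]
def save(s,n): cv2.imwrite(f"pics/{n}.png",s["pixels"][:,:,::-1])
E
cat > a.py <<'E'
from h import *
np.set_printoptions(precision=4,suppress=True)
H=dict(trap_mid=None,port_mouth=.105,valve_axis=.082,valve_tip=.082,blank1=.055,blank2=.055,manifold=0,rack=0,silencer=.03)
ims=[]
for c in ("scene","side"):
    s=r.snapshot(c); ims.append(s["pixels"]); E=np.array(s["extrinsics"]); print(c,E[:3,3],-E[:3,2],s["fov_y"])
    for t,h in H.items():
        for d in r.tip_of(c,t)[:4]:
            p=d["location"]; print(t,round(d["conf"],2),np.round(p,1),"depth",at_depth(s,p),"" if h is None else ("atz",at_z(s,p,h)))
    save(s,c+"0")
o=r.observe(); print(o)
E
python3 a.py
```

```text
scene [ 1.1548 -0.0307  0.891 ] [-0.5994 -0.0235 -0.8001] 56.822191720202795
trap_mid 0.85 [194.  177.5] depth [ 0.511  -0.4066  0.1061] 
trap_mid 0.77 [251.7 145.3] depth [ 0.3864 -0.2622  0.1092] 
trap_mid 0.75 [234.2 168.4] depth [ 0.488  -0.2947  0.1209] 
port_mouth 0.66 [305. 191.] depth [ 0.4679 -0.104  -0.0013] ('atz', array([ 0.5498, -0.0953,  0.105 ]))
port_mouth 0.58 [197.5 255.7] depth [ 0.7202 -0.3653  0.0447] ('atz', array([ 0.7512, -0.3415,  0.105 ]))
valve_axis 0.79 [426.  218.9] depth [0.6167 0.2241 0.0829] ('atz', array([0.6161, 0.2244, 0.082 ]))
valve_tip 0.62 [373.5 214.8] depth [0.5882 0.0916 0.0549] ('atz', array([0.6066, 0.0876, 0.082 ]))
valve_tip 0.56 [428.9 197. ] depth [0.4825 0.27   0.0003] ('atz', array([0.5442, 0.2424, 0.082 ]))
valve_tip 0.4 [304.9 204. ] depth [ 0.5725 -0.0954  0.0767] ('atz', array([ 0.5763, -0.095 ,  0.082 ]))
blank1 0.63 [368. 216.] depth [0.5996 0.0751 0.0654] ('atz', array([0.5926, 0.0764, 0.055 ]))
blank2 0.63 [368. 216.] depth [0.5996 0.0751 0.0654] ('atz', array([0.5926, 0.0764, 0.055 ]))
manifold 0.77 [350.6 227.8] depth [ 0.59
[... 2007 characters left out ...]
6 317.4] depth [ 0.4726 -0.3349  0.0701] ('atz', array([ 0.5093, -0.3073,  0.    ]))
silencer 0.7 [403.8 301.3] depth [ 0.5217 -0.331   0.0701] ('atz', array([ 0.5459, -0.315 ,  0.03  ]))
{'clock': 1.0, 'qpos': array([-0.1495,  0.4261,  0.0739,  1.606 , -0.0341,  1.1108, -0.0671]), 'qvel': array([-0.0007,  0.0002,  0.0001,  0.0005,  0.0001, -0.0007, -0.0016]), 'tau': array([ -0.0005, -93.5518,   3.6629, -45.4553,  -0.0491,   0.0133,
         0.0001]), 'tool_pos': array([ 0.675 , -0.    ,  0.2055]), 'tool_rot': array([-2.2215, -2.2213,  0.    ]), 'ft_force': array([-0.4562, -0.4527,  0.3413]), 'wrist_torque': array([-0.0225, -0.0051, -0.015 ]), 'grip_force': 0.0, 'width': 0.09418795480689586}
```

View pics/scene0.png

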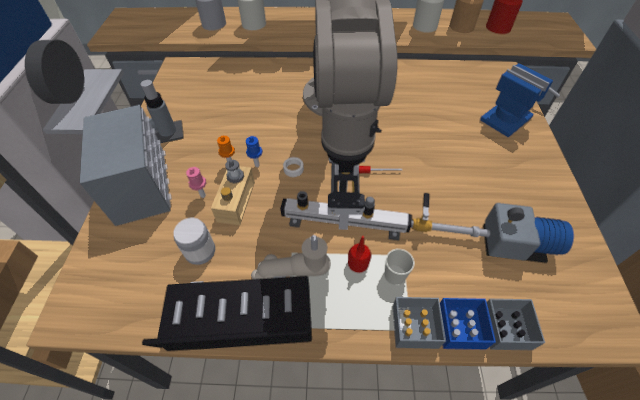

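View pics/side0.png

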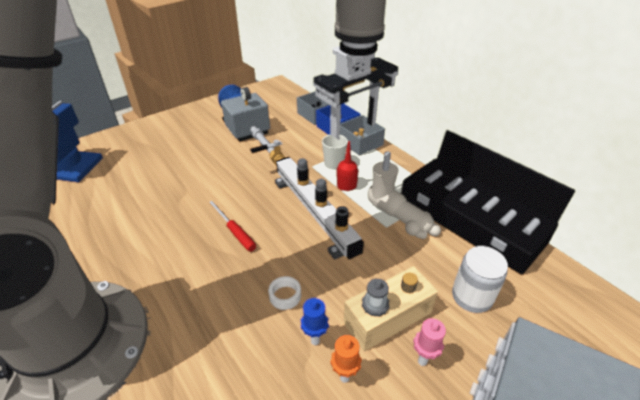

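The scene view shows the grey/clear trap in the rack at (234,168), with the brass silencer at (228,195). The side view has them at (376,294) and (410,282). The look-alikes in the side view are blue (314,317), orange (346,355) and pink (430,338), all outside the rack. I choose the grey trap in the rack, and I'll check it and the ports in a crop.

```bash
python3 - <<'E'
import cv2,numpy as np
i=cv2.imread("pics/side0.png"); j=cv2.imread("pics/scene0.png")
a=cv2.resize(i[240:370,290:460],(780,596),interpolation=cv2.INTER_CUBIC)[:, :]
b=cv2.resize(i[120:270,240:380],(400,428)); c=cv2.resize(j[175:245,270:450],(800,311))
cv2.imwrite("pics/c1.png",cv2.resize(a,(400,306)))
m=np.zeros((600,800,3),np.uint8); m[:286,:375]=cv2.resize(a,(375,286)); m[:286,400:667]=cv2.resize(b,(267,286)); m[288:599]=c
cv2.imwrite("pics/c1.png",m)
E
```

```text
(no output)
```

View pics/c1.png

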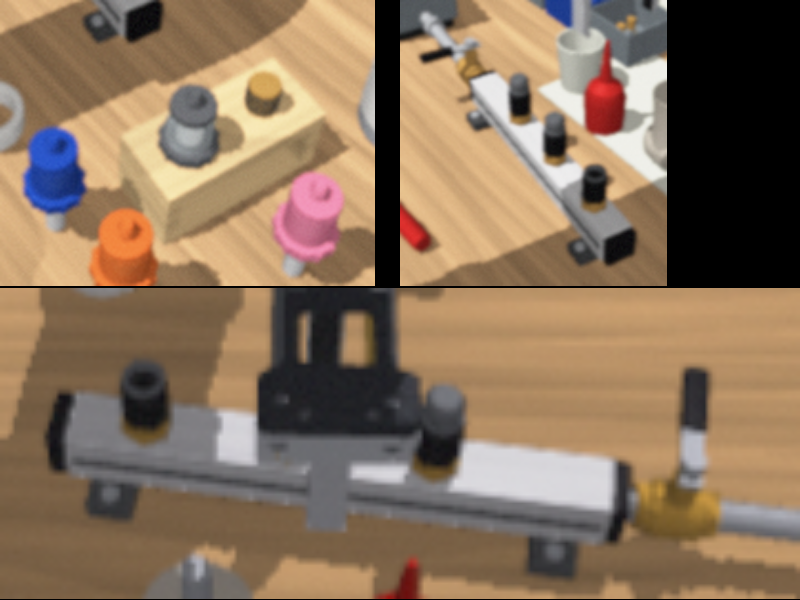

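The crop confirms the clear/grey trap sits in the rack beside the brass silencer, with the coloured look-alikes outside. The open port is the one nearest −y, at about (302.6,195.3) in scene and (341.7,210.7) in side. The valve lever points to −x.

```bash
python3 - <<'E'
from h import *
np.set_printoptions(precision=4,suppress=True)
s=r.snapshot("wrist"); E=np.array(s["extrinsics"]); print(E,s["fov_y"]); save(s,"w0")
for t,h in dict(valve_axis=.082,valve_tip=.082,blank1=.055,port_mouth=.105).items():
    for d in r.tip_of("wrist",t)[:3]: print(t,d["conf"],d["location"],at_z(s,d["location"],h))
for c,pm in(("scene",(302.6,195.3)),("side",(341.7,210.7))):
    s=r.snapshot(c); print(c,at_z(s,pm,.105))
    for t in("trap_mid","silencer"):
        for d in r.search_frame(c,t)[:4]: print(t,d["conf"],d["extent"])
    # rack top pts from depth, brass/wood region
    z=s["z_map"]; g=[(u,v) for v in range(140,370,1) for u in range(180,460,1) if z[v,u]>0]
    P=np.array([at_depth(s,q,z[q[1],q[0]]) for q in g if (q[0]<270)==(c=="scene")]) 
    m=(abs(P[:,2]-.07)<.004)&(abs(P[:,0]-.52)<.15)&(abs(P[:,1]+.31)<.09)
    print(m.sum(),cv2.minAreaRect(P[m][:,:2].astype(np.float32)*1000))
    for lo,hi in((.128,.145),(.09,.105)):
        m=(P[:,2]>lo)&(P[:,2]<hi)&(abs(P[:,0]-.52)<.08)&(abs(P[:,1]+.31)<.06); print(lo,m.sum(),P[m].mean(0) if m.sum() else "")
E
```

```text
[[ 1.     -0.      0.0011  0.6749]
 [-0.0003  0.968   0.251   0.073 ]
 [-0.0011 -0.251   0.968   0.385 ]
 [ 0.      0.      0.      1.    ]] 60.10421359026125
valve_axis 0.59 [379.6, 37.8] [0.7243 0.1291 0.082 ]
blank1 0.66 [218.3, 200.2] [ 0.5745 -0.016   0.055 ]
blank1 0.63 [223.4, 102.9] [0.5857 0.0777 0.055 ]
blank1 0.17 [344.7, 130.9] [0.6988 0.0516 0.055 ]
scene [ 0.5644 -0.1009  0.105 ]
trap_mid 0.9 [229.5, 158.6, 242.5, 185.1]
trap_mid 0.7 [217.7, 137.2, 235.6, 158.6]
trap_mid 0.59 [188.1, 166.3, 206.4, 197.9]
trap_mid 0.58 [246.0, 136.2, 263.4, 163.7]
silencer 0.7 [219.5, 190.1, 229.1, 201.3]
silencer 0.58 [226.6, 159.5, 240.7, 182.6]
862 ((511.07537841796875, -336.25531005859375), (135.38040161132812, 311.1794128417969), 78.79792785644531)
0.128 20 [ 0.4771 -0.3037  0.1338]
0.09 124 [ 0.5288 -0.3072  0.0974]
side [ 0.5599 -0.1057  0.105 ]
trap_mid 0.96 [297.6, 295.8, 328.4, 344.3]
trap_mid 0.82 [414.3, 320.9, 444.8, 368.8]
trap_mid 0.75 [330.4, 336.1, 365.3, 382.1]
trap_mid 0.69 [361.9, 279.7, 388.0, 315.7]
silencer 0.81 [399.3, 274.1, 418.6, 293.7]
2091 ((511.927734375, -338.7525634765625), (128.6153564453125, 293.7685852050781), 83.08712005615234)
0.128 51 [ 0.4723 -0.3062  0.1351]
0.09 294 [ 0.5174 -0.3154  0.0981]
```

Call:
arm_command(
  plan=[
    [0, 0, 0.11, -0.12, -0.07, -0.1, 0.9],
    [0, 0, 0.22, -0.25, -0.15, -0.2, 0.9],
    [0, 0, 0.33, -0.38, -0.23, -0.2, 0.8],
    [0, 0, 0.44, -0.5, -0.3, -0.2, 0.8],
    [0, 0, 0.55, -0.63, -0.38, -0.2, 0.8],
    [0, 0, 0.66, -0.75, -0.46, -0.2, 0.8],
    [0, 0, 0.77, -0.88, -0.53, -0.2, 0.8],
    [0, 0, 0.88, -1, -0.6, -0.2, 0.8],
  ],
)

```text
clock: 2.55
tool_pos: [0.5544, -0.2009, 0.2456]
tool_rot: [3.129, 0.286, 0.0]
ft_force: [0.0, -0.1, -0.5]
width: 0.0752
grip_force: 0.0
```

```bash
cat > ts.py <<'E'
from h import *
from scipy.spatial.transform import Rotation as R
import sys
np.set_printoptions(precision=4,suppress=True)
def st():
    o=r.observe(); print(round(o["clock"],2),o["tool_pos"],R.from_rotvec(o["tool_rot"]).as_matrix().round(3).tolist(),"q7",o["qpos"].round(2),"F",o["ft_force"],o["wrist_torque"],"w",o["width"],o["grip_force"]); return o
def delta(o,t):
    return R.from_rotvec(o["tool_rot"]).as_matrix().T@(np.array(t)-o["tool_pos"])/.2
if __name__=="__main__": print(delta(st(),[float(a) for a in sys.argv[1:4]]))
E
python3 ts.py .475 -.305 .24
```

```text
2.55 [ 0.5544 -0.2009  0.2456] [[0.983, 0.182, 0.0], [0.182, -0.983, 0.0], [0.0, 0.0, -1.0]] q7 [-0.09  0.26  0.4   1.78 -0.11  1.13 -1.04] F [ 0.0453 -0.065  -0.4717] [0.0084 0.1025 0.0169] w 0.07516556611647218 0.0
[-0.4849  0.4397  0.0281]
```

Call:
arm_command(
  plan=[
    [0, 0, 0.03, -0.08, 0.07, 0, 0.8],
    [0, 0, 0.06, -0.16, 0.15, 0.01, 0.8],
    [0, 0, 0.09, -0.24, 0.22, 0.02, 0.8],
    [0, 0, 0.12, -0.32, 0.29, 0.03, 0.8],
    [0, 0, 0.14, -0.4, 0.36, 0.03, 0.8],
    [0, 0, 0.14, -0.48, 0.44, 0.03, 0.8],
    [0, 0, 0.14, -0.48, 0.44, 0.03, 0.8],
    [0, 0, 0.14, -0.48, 0.44, 0.03, 0.8],
  ],
)

```text
clock: 3.55
tool_pos: [0.4774, -0.3041, 0.2394]
tool_rot: [-3.141, 0.049, -0.0]
ft_force: [0.6, -0.0, -0.0]
width: 0.0753
grip_force: 0.0
```

```bash
python3 - <<'E'
from ts import *
o=st()
s=r.snapshot("wrist"); save(s,"w1"); print(np.array(s["extrinsics"])[:3,3])
for t,h in dict(trap_mid=.104,silencer=.03,rack=0,port_mouth=.105).items():
    for d in r.tip_of("wrist",t)[:3]: print(t,d["conf"],d["location"],at_z(s,d["location"],h))
z=s["z_map"]; vv,uu=np.nonzero(z>0)
P=np.array([at_depth(s,(u,v),z[v,u]) for u,v in zip(uu,vv)])
for lo,hi in((.128,.15),(.12,.13),(.079,.087),(.096,.104)):
    m=(P[:,2]>lo)&(P[:,2]<hi)&(abs(P[:,0]-.51)<.08)&(abs(P[:,1]+.31)<.05)
    if m.sum():
        q=P[m]; print(lo,m.sum(),q.mean(0),q.min(0),q.max(0),cv2.minEnclosingCircle(q[:,:2].astype(np.float32)))
E
```

```text
3.55 [ 0.4774 -0.3041  0.2394] [[1.0, -0.031, 0.0], [-0.031, -1.0, 0.0], [0.0, -0.0, -1.0]] q7 [ 0.03  0.23  0.5   1.84 -0.12  1.1  -1.02] F [ 0.6214 -0.0029 -0.0078] [ 0.0992  0.1092 -0.0127] w 0.07532360979503816 0.0
[ 0.5498 -0.306   0.419 ]
trap_mid 0.97 [286.5, 286.7] [ 0.375  -0.2676  0.104 ]
trap_mid 0.83 [436.5, 165.0] [ 0.4951 -0.4133  0.104 ]
trap_mid 0.75 [320.2, 191.3] [ 0.4734 -0.3048  0.104 ]
silencer 0.76 [327.7, 108.5] [ 0.5484 -0.3156  0.03  ]
rack 0.78 [323.9, 143.4] [ 0.5074 -0.3107  0.    ]
port_mouth 0.74 [92.2, 102.5] [ 0.5628 -0.1016  0.105 ]
0.128 181 [ 0.4747 -0.3038  0.1363] [ 0.4678 -0.3098  0.1283] [ 0.4798 -0.2977  0.1397] ((0.4735026955604553, -0.30372172594070435), 0.0062726871110498905)
0.12 1228 [ 0.4749 -0.3038  0.1251] [ 0.4555 -0.3224  0.12  ] [ 0.4922 -0.2851  0.13  ] ((0.47365802526474, -0.30378660559654236), 0.01902998425066471)
0.079 464 [ 0.4858 -0.3041  0.082 ] [ 0.4601 -0.3288  0.0791] [ 0.4985 -0.2786  0.0865] ((0.47363683581352234, -0.30343887209892273), 0.025486605241894722)
0.096 823 [ 0.5438 -0.3128  0.1001] [ 0.4788 -0.327   0.0961] [ 0.5615 -0.2869  0.104 ] ((0.5192276239395142, -0.3074367642402649), 0.04298476129770279)
```

View pics/w1.png

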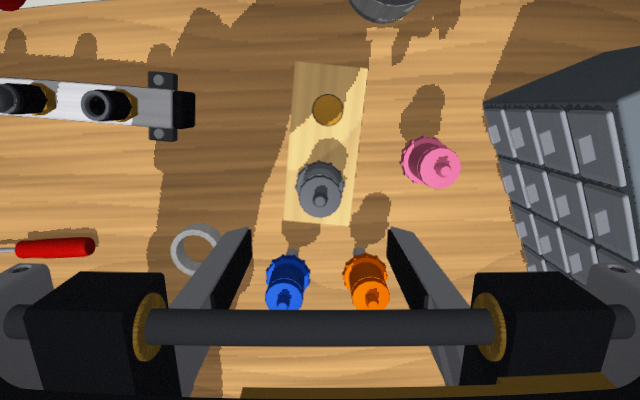

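The wrist view shows the grey trap in the rack at (320,190) with the silencer at (328,108). Blue (288,285), orange (365,285) and pink (432,162) are clear of the finger path, and the open port is at (100,103). The trap axis is (0.4736, −0.3037), with consistent fitted radii of 6, 19 and 25 mm. Next I descend.

Call:
arm_command(
  plan=[
    [0, 0, 0, -0.019, -0.001, 0.12, 0.8],
    [0, 0, 0, -0.019, -0.001, 0.25, 0.8],
    [0, 0, 0, -0.019, -0.001, 0.38, 0.8],
    [0, 0, 0, -0.019, -0.001, 0.5, 0.8],
    [0, 0, 0, -0.019, -0.001, 0.62, 0.8],
    [0, 0, 0, -0.019, -0.001, 0.72, 0.8],
    [0, 0, 0, -0.019, -0.001, 0.757, 0.8],
    [0, 0, 0, -0.019, -0.001, 0.757, 0.8],
  ],
  grip_force=35,
)

```text
clock: 4.8
tool_pos: [0.4734, -0.304, 0.0881]
tool_rot: [-3.141, 0.049, 0.001]
ft_force: [0.5, -0.1, 0.1]
width: 0.0751
grip_force: 0.0
```

```bash
python3 ts.py .4736 -.3037 .088
```

```text
4.8 [ 0.4734 -0.304   0.0881] [[1.0, -0.031, -0.0], [-0.031, -1.0, 0.0], [-0.0, -0.0, -1.0]] q7 [ 0.1   0.41  0.44  1.99 -0.24  0.8  -0.92] F [ 0.5043 -0.071   0.0923] [0.0574 0.101  0.0265] w 0.07508259886345107 0.0
[ 0.0011 -0.0016  0.0003]
```

Call:
arm_command(
  plan=[
    [0, 0, 0, 0, 0, 0, 0.6],
    [0, 0, 0, 0, 0, 0, 0.4],
    [0, 0, 0, 0, 0, 0, 0.3],
    [0, 0, 0, 0, 0, 0, 0.3],
    [0, 0, 0, 0, 0, 0, 0.3],
    [0, 0, 0, 0, 0, 0, 0.3],
    [0, 0, 0, 0, 0, 0, 0.3],
    [0, 0, 0, 0, 0, 0, 0.3],
  ],
  grip_force=35,
)

```text
clock: 5.8
tool_pos: [0.4735, -0.3042, 0.0882]
tool_rot: [3.141, -0.05, 0.0]
ft_force: [-0.7, 0.4, 5.4]
width: 0.0379
grip_force: 35.0
```

Call:
arm_command(
  plan=[
    [0, 0, 0, 0, 0, -0.03, 0.3],
    [0, 0, 0, 0, 0, -0.1, 0.3],
    [0, 0, 0, 0, 0, -0.2, 0.3],
    [0, 0, 0, 0, 0, -0.32, 0.3],
    [0, 0, 0, 0, 0, -0.44, 0.3],
    [0, 0, 0, 0, 0, -0.56, 0.3],
    [0, 0, 0, 0, 0, -0.66, 0.3],
    [0, 0, 0, 0, 0, -0.7, 0.3],
  ],
)

```text
clock: 6.8
tool_pos: [0.4737, -0.3044, 0.2298]
tool_rot: [3.141, -0.05, 0.003]
ft_force: [-0.8, 0.5, -1.5]
width: 0.0375
grip_force: 35.0
```

```bash
python3 ts.py .5628 -.17 .228
```

```text
6.8 [ 0.4737 -0.3044  0.2298] [[0.999, -0.032, 0.002], [-0.032, -1.0, -0.0], [0.002, 0.0, -1.0]] q7 [ 0.03  0.23  0.5   1.86 -0.13  1.08 -1.02] F [-0.7708  0.5383 -1.4981] [0.0266 0.0244 0.0151] w 0.037520094625401276 34.99964118003845
[ 0.4242 -0.6856  0.0093]
```

Call:
arm_command(
  plan=[
    [0, 0, 0, 0.04, -0.07, 0, 0.3],
    [0, 0, 0, 0.1, -0.16, 0, 0.3],
    [0, 0, 0, 0.17, -0.27, 0, 0.3],
    [0, 0, 0, 0.24, -0.39, 0, 0.3],
    [0, 0, 0, 0.31, -0.5, 0, 0.3],
    [0, 0, 0, 0.37, -0.6, 0, 0.3],
    [0, 0, 0, 0.41, -0.66, 0, 0.3],
    [0, 0, 0, 0.424, -0.686, 0, 0.3],
  ],
)

```text
clock: 7.8
tool_pos: [0.5626, -0.1686, 0.2275]
tool_rot: [-3.141, 0.048, 0.002]
ft_force: [-0.1, 0.3, -1.6]
width: 0.0373
grip_force: 35.0
```

```bash
cat > m.py <<'E'
from ts import *
o=st()
for c in("wrist","scene","side"):
    s=r.snapshot(c); save(s,c+"2"); 
    for t,h in dict(port_mouth=.105,stem_tip=o["tool_pos"][2]-.078,trap_mid=o["tool_pos"][2]+.016).items():
        for d in r.tip_of(c,t)[:2]: print(c,t,round(d["conf"],2),np.round(d["location"],1),at_z(s,d["location"],h))
    z=s["z_map"]; vv,uu=np.nonzero(z>0)
    P=np.array([at_depth(s,(u,v),z[v,u]) for u,v in zip(uu,vv)])
    m=(P[:,2]>.1)&(P[:,2]<.11)&(np.hypot(P[:,0]-.5628,P[:,1]+.102)<.022)
    if m.sum()>4: print("rim",m.sum(),P[m].mean(0),P[m].min(0),P[m].max(0),cv2.minEnclosingCircle(P[m][:,:2].astype(np.float32)))
E
python3 m.py
```

```text
7.8 [ 0.5626 -0.1686  0.2275] [[1.0, -0.03, -0.001], [-0.03, -1.0, 0.0], [-0.001, -0.0, -1.0]] q7 [-0.17  0.28  0.42  1.8  -0.13  1.09 -1.3 ] F [-0.1148  0.265  -1.6398] [ 0.0218  0.0916 -0.0145] w 0.03731835514491766 34.99956429004669
wrist port_mouth 0.55 [248.4 191.4] [ 0.5636 -0.1047  0.105 ]
wrist stem_tip 0.86 [513.5 219.1] [ 0.545  -0.3233  0.1495]
wrist trap_mid 0.87 [319.5 254.7] [ 0.5621 -0.1685  0.2435]
wrist trap_mid 0.75 [563.7 247.3] [ 0.5613 -0.2971  0.2435]
rim 462 [ 0.5607 -0.1037  0.1047] [ 0.547  -0.1174  0.1   ] [ 0.5744 -0.0905  0.1076] ((0.5606955885887146, -0.10375124961137772), 0.013934596441686153)
scene port_mouth 0.67 [302.5 194.2] [ 0.5607 -0.1014  0.105 ]
scene port_mouth 0.26 [370.3 215.6] [0.6249 0.0759 0.105 ]
scene stem_tip 0.93 [204.1 195.4] [ 0.6044 -0.346   0.1495]
scene stem_tip 0.82 [276.9 187.7] [ 0.5752 -0.164   0.1495]
scene trap_mid 0.89 [197.5 174.6] [ 0.6149 -0.3347  0.2435]
scene trap_mid 0.67 [250.3 142.8] [ 0.5099 -0.2271  0.2435]
rim 46 [ 0.563  -0.103   0.1033] [ 0.5484 -0.1159  0.1001] [ 0.5763 -0.0893  0.1064] ((0.5623570084571838, -0.1019967719912529), 0.014087011106312275)
side port_mouth 0.59 [340.4 211.1] [ 0.5569 -0.105   0.105 ]
side stem_tip 0.89 [368.5 212.6] [ 0.5665 -0.1776  0.1495]
side stem_tip 0.8 [418.5 364. ] [ 0.4155 -0.4482  0.1495]
side trap_mid 0.91 [431.1 335.8] [ 0.4075 -0.4556  0.2435]
side trap_mid 0.79 [310.  312.1] [ 0.3112 -0.3392  0.2435]
rim 85 [ 0.5604 -0.1042  0.1042] [ 0.5468 -0.1177  0.1001] [ 0.575  -0.0909  0.1073] ((0.560644805431366, -0.10353463888168335), 0.014512823894619942)
```

```bash
python3 - <<'E'
from ts import *
o=st(); T=o["tool_pos"]
for c in("wrist","scene","side"):
    s=r.snapshot(c)
    z=s["z_map"]; vv,uu=np.nonzero(z>0)
    P=np.array([at_depth(s,(u,v),z[v,u]) for u,v in zip(uu,vv)])
    rr=np.hypot(*(P-T)[:,:2].T)
    for n,lo,hi,R0 in(("barbtop",.273-.2275,.283-.2275,.008),("bowltop",.261-.2275,.269-.2275,.021),("cap",-.018,-.004,.027),("stem",-.078,-.022,.014)):
        m=(P[:,2]-T[2]>lo)&(P[:,2]-T[2]<hi)&(rr<R0)
        if m.sum()>5: print(c,n,m.sum(),cv2.minEnclosingCircle((P[m]-T)[:,:2].astype(np.float32)*1000),P[m].mean(0)-T, "z",P[m][:,2].min(),P[m][:,2].max())
        if n=="stem" and m.sum()>20:
            q=P[m]; 
            for a,b in((-.078,-.05),(-.05,-.024)):
                k=(q[:,2]-T[2]>a)&(q[:,2]-T[2]<b); print("  part",a,k.sum(),(q[k].mean(0)-T).round(4))
E
```

```text
8.4 [ 0.5623 -0.1698  0.2281] [[0.999, -0.032, -0.0], [-0.032, -0.999, 0.0], [-0.0, -0.0, -1.0]] q7 [-0.16  0.28  0.43  1.8  -0.13  1.09 -1.3 ] F [ 0.1391  0.3778 -1.5784] [ 0.0774  0.0651 -0.03  ] w 0.037380688823231575 34.99958395957947
wrist barbtop 589 ((0.5950413346290588, 0.4442846179008484), 6.169007301330566) [0.0016 0.0004 0.049 ] z 0.2735982345860518 0.2799485072928714
wrist bowltop 4392 ((0.16213677823543549, -0.009201610460877419), 20.908546447753906) [0.0022 0.0003 0.037 ] z 0.26161076183209686 0.26958980913007907
wrist cap 1289 ((6.862690448760986, 0.4923858642578125), 22.663171768188477) [ 0.0171 -0.0001 -0.0075] z 0.21080428943265817 0.224065815099968
scene barbtop 13 ((1.9785308837890625, 1.017589807510376), 4.969087600708008) [0.0031 0.0014 0.0479] z 0.27380162228699423 0.27750076004038293
scene bowltop 129 ((1.595503330230713, 0.09682082384824753), 19.39975357055664) [ 0.0043 -0.0004  0.0357] z 0.2616712932638454 0.26878760866386975
scene cap 113 ((8.07737922668457, 2.6694698333740234), 24.54726219177246) [ 0.0173  0.0028 -0.0097] z 0.2105370800574532 0.22402753056
[... 205 characters left out ...]
 19 [ 0.0076  0.0033 -0.0446]
side barbtop 34 ((-0.05253908038139343, -0.3502403795719147), 6.296387672424316) [-0.001  -0.0012  0.0488] z 0.27363771415731514 0.2801123211916401
side bowltop 152 ((-1.8815630674362183, 2.165210723876953), 19.915525436401367) [-0.0066  0.0017  0.0372] z 0.2616181967515449 0.26953911976581124
side cap 219 ((-1.3776803016662598, -1.1449898481369019), 25.170955657958984) [-0.0115 -0.0099 -0.009 ] z 0.21042337646759263 0.22388867008055224
side stem 138 ((-1.3878134489059448, -1.6520495414733887), 8.013348579406738) [-0.0038 -0.004  -0.0531] z 0.1521408909189833 0.19716945048783435
  part -0.078 80 [-0.0037 -0.0039 -0.062 ]
  part -0.05 58 [-0.004  -0.004  -0.0408]
```

Call:
arm_command(
  plan=[
    [0, 0, 0, -0.003, -0.04, 0.01, 0.3],
    [0, 0, 0, -0.006, -0.1, 0.02, 0.3],
    [0, 0, 0, -0.01, -0.17, 0.03, 0.3],
    [0, 0, 0, -0.014, -0.24, 0.04, 0.3],
    [0, 0, 0, -0.018, -0.3, 0.05, 0.3],
    [0, 0, 0, -0.02, -0.331, 0.05, 0.3],
    [0, 0, 0, -0.02, -0.331, 0.05, 0.3],
    [0, 0, 0, -0.02, -0.331, 0.05, 0.3],
  ],
)

```text
clock: 9.55
tool_pos: [0.5605, -0.1039, 0.2182]
tool_rot: [3.141, -0.05, 0.0]
ft_force: [-0.0, -0.3, -1.6]
width: 0.0375
grip_force: 35.0
```

```bash
cat > c.py <<'E'
from ts import *
o=st(); T=o["tool_pos"]; print("delta to target",delta(o,[.5604,-.1035,T[2]]))
for c in("wrist","scene","side"):
    s=r.snapshot(c); save(s,c+"3")
    z=s["z_map"]; vv,uu=np.nonzero(z>0)
    P=np.array([at_depth(s,(u,v),z[v,u]) for u,v in zip(uu,vv)])
    rr=np.hypot(*(P-T)[:,:2].T)
    for n,a,R0 in(("barb",P[:,2]-T[2]-.0505,.009),("rim",P[:,2]-.105,.02),("cyl",P[:,2]-.085,.02)):
        m=(abs(a)<(.005 if n!="cyl" else .012))&(rr<R0)
        if m.sum()>5: print(c,n,m.sum(),cv2.minEnclosingCircle(P[m][:,:2].astype(np.float32)*1000))
E
python3 c.py
```

```text
9.55 [ 0.5605 -0.1039  0.2182] [[0.999, -0.032, 0.0], [-0.032, -0.999, -0.0], [0.0, 0.0, -1.0]] q7 [-0.26  0.25  0.39  1.85 -0.11  1.06 -1.42] F [-0.0006 -0.2914 -1.5945] [0.0309 0.1074 0.017 ] w 0.03751510317596049 34.99958574771881
delta to target [-0.0007 -0.0018 -0.    ]
wrist barb 586 ((561.1677856445312, -103.30877685546875), 6.167978763580322)
wrist rim 259 ((561.5408935546875, -102.88265991210938), 13.48086929321289)
wrist cyl 170 ((564.91943359375, -103.09721374511719), 13.667192459106445)
scene barb 15 ((564.0438232421875, -102.27373504638672), 5.369324684143066)
scene rim 50 ((562.220947265625, -102.72832489013672), 14.140830993652344)
scene cyl 75 ((565.509033203125, -102.71208190917969), 13.806371688842773)
side barb 27 ((560.1287841796875, -104.56159973144531), 5.80600643157959)
side rim 85 ((560.9776611328125, -104.56461334228516), 14.027322769165039)
side cyl 119 ((559.0594482421875, -106.79390716552734), 14.220305442810059)
```

Call:
arm_command(
  plan=[
    [0, 0, 0, 0, 0, 0.05, 0.3],
    [0, 0, 0, 0, 0, 0.1, 0.3],
    [0, 0, 0, 0, 0, 0.14, 0.3],
    [0, 0, 0, 0, 0, 0.165, 0.3],
    [0, 0, 0, 0, 0, 0.18, 0.3],
    [0, 0, 0, 0, 0, 0.19, 0.3],
    [0, 0, 0, 0, 0, 0.195, 0.3],
    [0, 0, 0, 0, 0, 0.2, 0.3],
  ],
)

```text
clock: 10.7
tool_pos: [0.5606, -0.1034, 0.1782]
tool_rot: [-3.141, 0.049, -0.0]
ft_force: [0.4, -0.0, -2.0]
width: 0.0376
grip_force: 35.0
```

Call:
arm_command(
  plan=[
    [0, 0, 0, 0, 0, 0.004, 0.3],
    [0, 0, 0, 0, 0, 0.008, 0.3],
    [0, 0, 0, 0, 0, 0.012, 0.3],
    [0, 0, 0, 0, 0, 0.016, 0.3],
    [0, 0, 0, 0, 0, 0.02, 0.3],
    [0, 0, 0, 0, 0, 0.024, 0.3],
    [0, 0, 0, 0, 0, 0.027, 0.3],
    [0, 0, 0, 0, 0, 0.03, 0.3],
  ],
)

```text
clock: 11.7
tool_pos: [0.5605, -0.1034, 0.172]
tool_rot: [-3.141, 0.049, 0.0]
ft_force: [-0.1, 0.4, -1.6]
width: 0.0374
grip_force: 35.0
```

Call:
arm_command(
  plan=[
    [0, 0, 0, 0, 0, 0.005, 0.3],
    [0, 0, 0, 0, 0, 0.01, 0.3],
    [0, 0, 0, 0, 0, 0.015, 0.3],
    [0, 0, 0, 0, 0, 0.02, 0.3],
    [0, 0, 0, 0, 0, 0.025, 0.3],
    [0, 0, 0, 0, 0, 0.03, 0.3],
    [0, 0, 0, 0, 0, 0.035, 0.3],
    [0, 0, 0, 0, 0, 0.04, 0.3],
  ],
)

```text
clock: 12.7
tool_pos: [0.5606, -0.1033, 0.1641]
tool_rot: [-3.141, 0.049, -0.0]
ft_force: [0.6, 0.2, 2.5]
width: 0.0378
grip_force: 35.0
```

Call:
arm_command(
  plan=[
    [0, 0, 0, 0, 0, 0.002, 0.3],
    [0, 0, 0, 0, 0, 0.004, 0.3],
    [0, 0, 0, 0, 0, 0.006, 0.3],
    [0, 0, 0, 0, 0, 0.008, 0.3],
    [0, 0, 0, 0, 0, 0.01, 0.3],
    [0, 0, 0, 0, 0, 0.012, 0.3],
    [0, 0, 0, 0, 0, 0.012, 0.3],
    [0, 0, 0, 0, 0, 0.012, 0.3],
  ],
)

```text
clock: 13.7
tool_pos: [0.5604, -0.1033, 0.1615]
tool_rot: [-3.141, 0.049, 0.0]
ft_force: [0.9, -0.3, -0.4]
width: 0.0372
grip_force: 35.0
```

Call:
arm_command(
  plan=[
    [0, 0, 0, 0, 0, 0.001, 0.3],
    [0, 0, 0, 0, 0, 0.002, 0.3],
    [0, 0, 0, 0, 0, 0.003, 0.3],
    [0, 0, 0, 0, 0, 0.004, 0.3],
    [0, 0, 0, 0, 0, 0.005, 0.3],
    [0, 0, 0, 0, 0, 0.006, 0.3],
    [0, 0, 0, 0, 0, 0.007, 0.3],
    [0, 0, 0, 0, 0, 0.008, 0.3],
  ],
)

```text
clock: 14.7
tool_pos: [0.5605, -0.1034, 0.16]
tool_rot: [-3.141, 0.049, 0.0]
ft_force: [1.3, 0.5, 0.4]
width: 0.0373
grip_force: 35.0
```

Call:
arm_command(
  plan=[
    [0, 0, 0, 0, 0, 0.001, 0.3],
    [0, 0, 0, 0, 0, 0.002, 0.3],
    [0, 0, 0, 0, 0, 0.004, 0.3],
    [0, 0, 0, 0, 0, 0.005, 0.3],
    [0, 0, 0, 0, 0, 0.006, 0.3],
    [0, 0, 0, 0, 0, 0.008, 0.3],
    [0, 0, 0, 0, 0, 0.009, 0.3],
    [0, 0, 0, 0, 0, 0.01, 0.3],
  ],
)

```text
clock: 15.7
tool_pos: [0.5605, -0.1034, 0.158]
tool_rot: [-3.141, 0.049, 0.0]
ft_force: [-0.3, 0.0, 3.0]
width: 0.0372
grip_force: 35.0
```

```bash
python3 c.py
```

```text
15.7 [ 0.5605 -0.1034  0.158 ] [[1.0, -0.032, -0.0], [-0.032, -1.0, 0.0], [-0.0, -0.0, -1.0]] q7 [-0.24  0.32  0.38  1.91 -0.14  0.94 -1.4 ] F [-0.2914  0.0346  3.0303] [-0.054   0.0418 -0.0031] w 0.03722891827656928 35.00060498714447
delta to target [-0.0006  0.0006  0.    ]
wrist barb 589 ((561.179443359375, -103.02447509765625), 6.144196033477783)
wrist cyl 217 ((566.9248046875, -102.86280822753906), 12.983851432800293)
scene barb 11 ((563.621826171875, -102.51380920410156), 5.631801605224609)
scene rim 41 ((564.9602661132812, -102.64852142333984), 13.758007049560547)
scene cyl 56 ((567.3801879882812, -103.0066909790039), 13.67941951751709)
side barb 24 ((559.7232666015625, -104.3928451538086), 5.575474262237549)
side rim 76 ((560.6178588867188, -104.65535736083984), 13.707145690917969)
side cyl 104 ((558.9830932617188, -106.74453735351562), 14.215694427490234)
```

Call:
arm_command(
  plan=[
    [0, 0, 0, 0, 0, 0.001, 0.3],
    [0, 0, 0, 0, 0, 0.002, 0.3],
    [0, 0, 0, 0, 0, 0.004, 0.3],
    [0, 0, 0, 0, 0, 0.005, 0.3],
    [0, 0, 0, 0, 0, 0.006, 0.3],
    [0, 0, 0, 0, 0, 0.008, 0.3],
    [0, 0, 0, 0, 0, 0.009, 0.3],
    [0, 0, 0, 0, 0, 0.01, 0.3],
  ],
)

```text
clock: 16.85
tool_pos: [0.5605, -0.1034, 0.156]
tool_rot: [-3.141, 0.05, 0.0]
ft_force: [-0.5, -1.0, 1.5]
width: 0.0374
grip_force: 35.0
```

Call:
arm_command(
  plan=[
    [0, 0, 0, 0, 0, 0.001, 0.3],
    [0, 0, 0, 0, 0, 0.002, 0.3],
    [0, 0, 0, 0, 0, 0.004, 0.3],
    [0, 0, 0, 0, 0, 0.005, 0.3],
    [0, 0, 0, 0, 0, 0.006, 0.3],
    [0, 0, 0, 0, 0, 0.008, 0.3],
    [0, 0, 0, 0, 0, 0.009, 0.3],
    [0, 0, 0, 0, 0, 0.01, 0.3],
  ],
)

```text
clock: 17.85
tool_pos: [0.5605, -0.1034, 0.1541]
tool_rot: [-3.141, 0.049, 0.0]
ft_force: [-0.6, -0.8, 3.4]
width: 0.0374
grip_force: 35.0
```

Call:
arm_command(
  plan=[
    [0, 0, 0, 0, 0, 0.001, 0.3],
    [0, 0, 0, 0, 0, 0.002, 0.3],
    [0, 0, 0, 0, 0, 0.004, 0.3],
    [0, 0, 0, 0, 0, 0.005, 0.3],
    [0, 0, 0, 0, 0, 0.006, 0.3],
    [0, 0, 0, 0, 0, 0.008, 0.3],
    [0, 0, 0, 0, 0, 0.009, 0.3],
    [0, 0, 0, 0, 0, 0.01, 0.3],
  ],
)

```text
clock: 18.85
tool_pos: [0.5605, -0.1034, 0.1521]
tool_rot: [-3.141, 0.049, 0.0]
ft_force: [-0.2, -0.6, 2.6]
width: 0.0373
grip_force: 35.0
```

Call:
arm_command(
  plan=[
    [0, 0, 0, 0, 0, 0.001, 0.3],
    [0, 0, 0, 0, 0, 0.002, 0.3],
    [0, 0, 0, 0, 0, 0.004, 0.3],
    [0, 0, 0, 0, 0, 0.005, 0.3],
    [0, 0, 0, 0, 0, 0.006, 0.3],
    [0, 0, 0, 0, 0, 0.008, 0.3],
    [0, 0, 0, 0, 0, 0.009, 0.3],
    [0, 0, 0, 0, 0, 0.01, 0.3],
  ],
)

```text
clock: 19.85
tool_pos: [0.5605, -0.1033, 0.15]
tool_rot: [-3.141, 0.049, 0.0]
ft_force: [0.1, -0.3, 1.4]
width: 0.0376
grip_force: 35.0
```

Call:
arm_command(
  plan=[
    [0, 0, 0, 0, 0, 0.001, 0.3],
    [0, 0, 0, 0, 0, 0.002, 0.3],
    [0, 0, 0, 0, 0, 0.004, 0.3],
    [0, 0, 0, 0, 0, 0.005, 0.3],
    [0, 0, 0, 0, 0, 0.006, 0.3],
    [0, 0, 0, 0, 0, 0.008, 0.3],
    [0, 0, 0, 0, 0, 0.009, 0.3],
    [0, 0, 0, 0, 0, 0.01, 0.3],
  ],
)

```text
clock: 20.85
tool_pos: [0.5605, -0.1034, 0.148]
tool_rot: [3.141, -0.049, -0.0]
ft_force: [0.8, -0.4, 1.4]
width: 0.0373
grip_force: 35.0
```

Call:
arm_command(
  plan=[
    [0, 0, 0, 0, 0, 0.001, 0.3],
    [0, 0, 0, 0, 0, 0.002, 0.3],
    [0, 0, 0, 0, 0, 0.004, 0.3],
    [0, 0, 0, 0, 0, 0.005, 0.3],
    [0, 0, 0, 0, 0, 0.006, 0.3],
    [0, 0, 0, 0, 0, 0.008, 0.3],
    [0, 0, 0, 0, 0, 0.009, 0.3],
    [0, 0, 0, 0, 0, 0.01, 0.3],
  ],
)

```text
clock: 21.85
tool_pos: [0.5606, -0.1034, 0.1462]
tool_rot: [-3.141, 0.049, -0.0]
ft_force: [-1.1, -0.5, 6.9]
width: 0.0373
grip_force: 35.0
```

Call:
arm_command(
  plan=[
    [0, 0, 0, 0, 0, 0.001, 0.3],
    [0, 0, 0, 0, 0, 0.001, 0.3],
    [0, 0, 0, 0, 0, 0.002, 0.3],
    [0, 0, 0, 0, 0, 0.002, 0.3],
    [0, 0, 0, 0, 0, 0.003, 0.3],
    [0, 0, 0, 0, 0, 0.003, 0.3],
    [0, 0, 0, 0, 0, 0.004, 0.3],
    [0, 0, 0, 0, 0, 0.004, 0.3],
  ],
)

```text
clock: 22.85
tool_pos: [0.5609, -0.1034, 0.1461]
tool_rot: [-3.141, 0.05, -0.001]
ft_force: [-3.0, 0.6, 14.8]
width: 0.0373
grip_force: 35.0
```

```bash
cat > d.py <<'E'
from ts import *
o=st(); T=o["tool_pos"]; s=r.snapshot("wrist"); save(s,"w5")
z=s["z_map"]; vv,uu=np.nonzero(z>0)
P=np.array([at_depth(s,(u,v),z[v,u]) for u,v in zip(uu,vv)])
rr=np.hypot(*(P[:,:2]-[.5611,-.103]).T)
print("barb top",np.median(P[(rr<.003)&(P[:,2]>T[2]+.03)][:,2])-T[2])
E
python3 d.py
```

```text
22.85 [ 0.5609 -0.1034  0.1461] [[1.0, -0.032, 0.001], [-0.032, -1.0, 0.0], [0.001, -0.0, -1.0]] q7 [-0.24  0.33  0.38  1.92 -0.15  0.91 -1.39] F [-3.0421  0.5545 14.8486] [0.1737 0.9749 0.0742] w 0.037315512276964315 35.003419518470764
barb top 0.05010676482583523
```

The stop is felt at about 37 mm depth: z stays at 0.1461 while the force climbs to about 16 N. I'll relax and release.

Call:
arm_command(
  plan=[
    [0, 0, 0, 0, 0, -0.002, 0.3],
    [0, 0, 0, 0, 0, -0.003, 0.3],
    [0, 0, 0, 0, 0, -0.003, 0.5],
    [0, 0, 0, 0, 0, -0.003, 0.6],
    [0, 0, 0, 0, 0, -0.003, 0.7],
    [0, 0, 0, 0, 0, -0.003, 0.7],
    [0, 0, 0, 0, 0, -0.003, 0.7],
    [0, 0, 0, 0, 0, -0.003, 0.7],
  ],
)

```text
clock: 23.9
tool_pos: [0.5605, -0.1034, 0.1459]
tool_rot: [3.141, -0.049, -0.0]
ft_force: [0.3, -0.1, 0.8]
width: 0.0657
grip_force: 0.0
```

Call:
arm_command(
  plan=[
    [0, 0, 0, 0, 0, -0.04, 0.7],
    [0, 0, 0, 0, 0, -0.1, 0.7],
    [0, 0, 0, 0, 0, -0.18, 0.7],
    [0, 0, 0, 0, 0, -0.26, 0.7],
    [0, 0, 0, 0, 0, -0.34, 0.7],
    [0, 0, 0, 0, 0, -0.4, 0.7],
    [0, 0, 0, 0, 0, -0.45, 0.7],
    [0, 0, 0, 0, 0, -0.45, 0.7],
  ],
)

```text
clock: 24.9
tool_pos: [0.5608, -0.1034, 0.2365]
tool_rot: [-3.141, 0.049, -0.001]
ft_force: [0.4, -0.2, 0.7]
width: 0.066
grip_force: 0.0
```

```bash
python3 - <<'E'
from ts import *
o=st(); T=o["tool_pos"]; 
for c in("wrist","scene","side"):
    s=r.snapshot(c); save(s,c+"6")
    for t in("valve_axis","valve_tip"):
        for d in r.tip_of(c,t)[:2]: print(c,t,round(d["conf"],2),np.round(d["location"],1),at_z(s,d["location"],.082))
    z=s["z_map"]; vv,uu=np.nonzero(z>0)
    P=np.array([at_depth(s,(u,v),z[v,u]) for u,v in zip(uu,vv)])
    rr=np.hypot(*(P[:,:2]-[.5611,-.103]).T)
    m=(rr<.009)&(P[:,2]>.188)&(P[:,2]<.21)
    if m.sum(): print("barb top",P[m][:,2].max(),cv2.minEnclosingCircle(P[m][:,:2].astype(np.float32)))
    m=(abs(P[:,0]-.57)<.09)&(abs(P[:,1]-.24)<.1)&(P[:,2]>.079)&(P[:,2]<.095)
    if m.sum()>10:
        q=P[m]; print("lever",c,m.sum(),q.min(0),q.max(0),cv2.minAreaRect(q[:,:2].astype(np.float32)*1000))
i=cv2.imread("pics/side6.png"); j=cv2.imread("pics/scene6.png")
cv2.imwrite("pics/c6.png",np.hstack([cv2.resize(i[110:260,220:390],(397,350)),cv2.resize(j[150:270,380:520],(400,350))]))
E
```

```text
24.9 [ 0.5608 -0.1034  0.2365] [[1.0, -0.031, 0.001], [-0.031, -1.0, 0.0], [0.001, -0.0, -1.0]] q7 [-0.26  0.23  0.4   1.83 -0.1   1.1  -1.43] F [ 0.4047 -0.1681  0.7126] [ 0.0269  0.1444 -0.0014] w 0.06598403255992577 0.0
wrist valve_tip 0.87 [  7.4 210.3] [0.5424 0.2298 0.082 ]
barb top 0.19756711475803054 ((0.5605098009109497, -0.10283958911895752), 0.006548690609633923)
lever wrist 764 [0.5281 0.2141 0.0792] [0.6154 0.2375 0.0895] ((571.5593872070312, 223.84030151367188), (10.850098609924316, 87.84180450439453), 77.77190399169922)
scene valve_axis 0.89 [426.7 214.2] [0.6012 0.2283 0.082 ]
scene valve_tip 0.63 [301.  267.1] [ 0.7623 -0.0941  0.082 ]
scene valve_tip 0.48 [427.2 199.1] [0.5514 0.2367 0.082 ]
barb top 0.19551486263917217 ((0.5615270733833313, -0.10252214968204498), 0.0062956539914011955)
lever scene 158 [0.532  0.213  0.0792] [0.6195 0.2404 0.0918] ((575.7587890625, 227.5388946533203), (15.632856369018555, 88.95378112792969), 81.16343688964844)
side valve_axis 0.65 [276.4 139.5] [0.6149 0.2411 0.082 ]
side valve_tip 0.65 [318.6 204.7] [ 0.5476 -0.0407  0.082 ]
side valve_tip 0.45 [254.  148.9] [0.5435 0.2386 0.082 ]
barb top 0.1972092537491828 ((0.5602136850357056, -0.10491503775119781), 0.006414413917809725)
lever side 165 [0.5312 0.2145 0.0791] [0.6159 0.2421 0.0937] ((573.4846801757812, 226.84323120117188), (18.064258575439453, 86.17144775390625), 81.32280731201172)
```

View pics/c6.png

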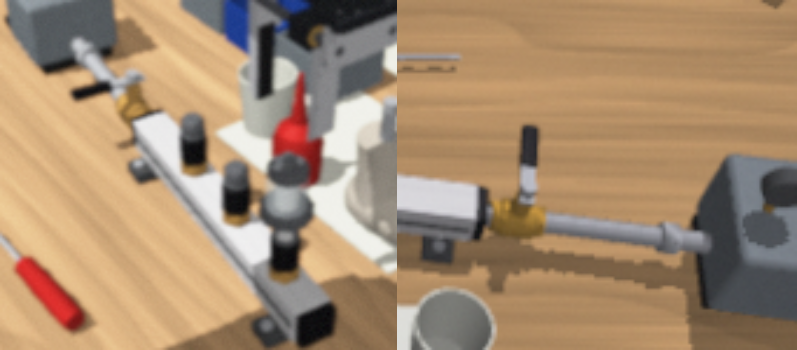

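The view shows the trap upright in the open port (barb top at z≈0.197, so the stem is about 36–37 mm in). The lever is closed, pointing −x. Next I travel to the valve with the fingers shut.

Call:
arm_command(
  plan=[
    [0, 0, -0.1, 0, -0.08, 0, 0.5],
    [0, 0, -0.21, 0, -0.2, 0, 0.3],
    [0, 0, -0.32, 0, -0.34, 0, 0],
    [0, 0, -0.43, -0.03, -0.48, 0, 0],
    [0, 0, -0.54, -0.05, -0.62, 0, 0],
    [0, 0, -0.65, -0.07, -0.76, 0, 0],
    [0, 0, -0.76, -0.09, -0.9, 0, 0],
    [0, 0, -0.87, -0.1, -1, 0, 0],
  ],
  grip_force=20,
)

```text
clock: 26.35
tool_pos: [0.5465, 0.0985, 0.2358]
tool_rot: [-2.461, -1.953, 0.0]
ft_force: [-0.7, 0.6, 0.7]
width: 0.0006
grip_force: 0.0
```

```bash
cat > v.py <<'E'
from ts import *
o=st(); 
s=r.snapshot("wrist"); save(s,"w7")
for t in("valve_axis","valve_tip"):
    for d in r.tip_of("wrist",t)[:2]: print(t,round(d["conf"],2),np.round(d["location"],1),at_z(s,d["location"],.082))
z=s["z_map"]; vv,uu=np.nonzero(z>0)
P=np.array([at_depth(s,(u,v),z[v,u]) for u,v in zip(uu,vv)]); C=np.array([s["pixels"][v,u].max() for u,v in zip(uu,vv)])
m=(abs(P[:,0]-.57)<.06)&(abs(P[:,1]-.23)<.04)&(P[:,2]>.079)&(P[:,2]<.095)
q=P[m]; print("lever",m.sum(),q.min(0),q.max(0),cv2.minAreaRect(q[:,:2].astype(np.float32)*1000)); 
m&=C<70; q=P[m]; print("sleeve",cv2.minAreaRect(q[:,:2].astype(np.float32)*1000), np.linalg.svd(q[:,:2]-q[:,:2].mean(0),full_matrices=False)[2][0],q.mean(0))
m=(abs(P[:,0]-.62)<.05)&(P[:,1]>.245)&(P[:,1]<.33)&(P[:,2]>.035)&(P[:,2]<.05)
if m.sum()>20:
    q=P[m]; print("pipe",m.sum(),q.mean(0),np.linalg.svd(q[:,:2]-q[:,:2].mean(0),full_matrices=False)[2][0])
m=(abs(P[:,0]-.58)<.05)&(P[:,1]>.0)&(P[:,1]<.16)&(abs(P[:,2]-.055)<.003)
if m.sum()>20: print("bar",cv2.minAreaRect(P[m][:,:2].astype(np.float32)*1000))
E
python3 v.py
```

```text
26.35 [0.5465 0.0985 0.2358] [[0.227, 0.974, -0.0], [0.974, -0.227, 0.0], [0.0, -0.0, -1.0]] q7 [-0.38  0.2   0.1   1.85 -0.02  1.09 -0.5 ] F [-0.6617  0.5568  0.7277] [-0.0552  0.0372  0.0197] w 0.0005671801016978073 0.0
valve_axis 0.79 [348.3  39.8] [0.602  0.2219 0.082 ]
valve_tip 0.88 [284.3  45.2] [0.5447 0.2306 0.082 ]
lever 1756 [0.5288 0.2155 0.0796] [0.6168 0.244  0.0936] ((572.7765502929688, 229.06454467773438), (16.167598724365234, 88.30845642089844), 79.85736083984375)
sleeve ((551.88330078125, 233.02149963378906), (15.735981941223145, 45.78128433227539), 79.85736083984375) [-0.9858  0.1682] [0.5518 0.2328 0.087 ]
pipe 492 [0.6045 0.2554 0.0437] [0.8363 0.5482]
bar ((583.3239135742188, 80.27361297607422), (165.2597198486328, 40.210662841796875), 82.67344665527344)
```

View pics/w7.png

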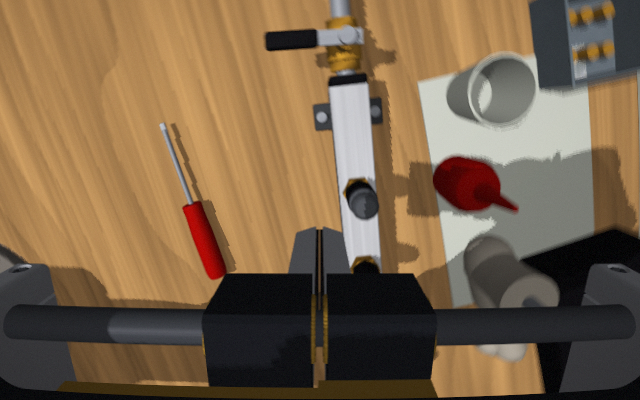

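The view shows the lever sleeve at (290,40), with the axis at about (345,37) and the bar running straight. The axis is ≈(0.6015, 0.224), the bar yaw is 7.3° and the lever is about 0.04 rad open. The closed fingers are clear to come down on the lever's −y side.

```bash
cat > p.py <<'E'
from ts import *
A=np.array([.6015,.224]); b=.128
def post(th,gap,rho=.058,M=None):
    a=np.pi-b-th; u=np.array([np.cos(a),np.sin(a)]); n=np.array([u[1],-u[0]])
    h=.008*abs(n@M[:2,0])+.0125*abs(n@M[:2,1]); return A+rho*u-(.008+h+gap)*n
o=st(); M=R.from_rotvec(o["tool_rot"]).as_matrix()
ps=[("start",post(.04,.010,M=M))]+[(round(t,2),post(t,0,M=M)) for t in np.linspace(.04,1.571,9)]
for n,p in ps: print(n,p,delta(o,[*p,.072]))
E
python3 p.py
```

```text
26.5 [0.5467 0.0976 0.2357] [[0.234, 0.972, -0.0], [0.972, -0.234, 0.0], [0.0, -0.0, -1.0]] q7 [-0.38  0.2   0.1   1.85 -0.02  1.09 -0.51] F [-0.4087 -0.5507  0.1378] [ 0.015  -0.02   -0.0344] w 0.0006589795154059454 0.0
start [0.5398 0.2072] [ 0.5246 -0.1617  0.8188]
0.04 [0.5415 0.2171] [ 0.5745 -0.1651  0.8188]
0.23 [0.5411 0.228 ] [ 0.6272 -0.1801  0.8188]
0.42 [0.5419 0.2378] [ 0.6754 -0.1874  0.8188]
0.61 [0.5445 0.2477] [ 0.7267 -0.1862  0.8188]
0.81 [0.5492 0.2574] [ 0.7795 -0.175   0.8188]
1.0 [0.556  0.2665] [ 0.8317 -0.1527  0.8187]
1.19 [0.5648 0.2744] [ 0.8803 -0.1188  0.8187]
1.38 [0.5756 0.2805] [ 0.9225 -0.0737  0.8187]
1.57 [0.5878 0.2842] [ 0.9551 -0.0187  0.8187]
```

Call:
arm_command(
  plan=[
    [0, 0, 0, 0.13, -0.04, 0, 0],
    [0, 0, 0, 0.3, -0.1, 0, 0],
    [0, 0, 0, 0.46, -0.14, 0.05, 0],
    [0, 0, 0, 0.525, -0.162, 0.2, 0],
    [0, 0, 0, 0.525, -0.162, 0.4, 0],
    [0, 0, 0, 0.525, -0.162, 0.6, 0],
    [0, 0, 0, 0.525, -0.162, 0.76, 0],
    [0, 0, 0, 0.525, -0.162, 0.818, 0],
  ],
)

```text
clock: 27.5
tool_pos: [0.5394, 0.2052, 0.0706]
tool_rot: [2.471, 1.94, -0.004]
ft_force: [0.3, -0.2, 0.9]
width: 0.0006
grip_force: 0.0
```

```bash
python3 p.py
```

```text
27.5 [0.5394 0.2052 0.0706] [[0.238, 0.971, -0.002], [0.971, -0.238, -0.002], [-0.002, -0.002, -1.0]] q7 [-0.5   0.43  0.03  1.94 -0.01  0.78 -0.7 ] F [ 0.2634 -0.2302  0.8972] [-0.0688  0.0268 -0.0005] w 0.0005519041765154268 0.0
start [0.5398 0.2072] [ 0.0102 -0.0001 -0.0068]
0.04 [0.5415 0.2171] [ 0.0601 -0.0037 -0.0069]
0.23 [0.5411 0.2281] [ 0.1131 -0.0189 -0.007 ]
0.42 [0.5419 0.2378] [ 0.1612 -0.0264 -0.0071]
0.61 [0.5445 0.2477] [ 0.2125 -0.0254 -0.0072]
0.81 [0.5492 0.2574] [ 0.2653 -0.0143 -0.0073]
1.0 [0.556  0.2665] [ 0.3175  0.0078 -0.0074]
1.19 [0.5648 0.2744] [ 0.3662  0.0415 -0.0076]
1.38 [0.5756 0.2805] [ 0.4085  0.0864 -0.0078]
1.57 [0.5878 0.2842] [ 0.4414  0.1412 -0.0079]
```

Call:
arm_command(
  plan=[
    [0, 0, 0, 0.05, -0.004, 0, 0],
    [0, 0, 0, 0.103, -0.019, 0, 0],
    [0, 0, 0, 0.152, -0.026, 0, 0],
    [0, 0, 0, 0.203, -0.025, 0, 0],
    [0, 0, 0, 0.256, -0.014, 0, 0],
    [0, 0, 0, 0.308, 0.008, 0, 0],
    [0, 0, 0, 0.357, 0.042, 0, 0],
    [0, 0, 0, 0.38, 0.065, 0, 0],
  ],
)

```text
clock: 28.5
tool_pos: [0.5707, 0.2784, 0.0721]
tool_rot: [-2.467, -1.945, 0.0]
ft_force: [-2.6, -2.4, 0.7]
width: 0.0006
grip_force: 1.2
```

```bash
python3 p.py | tail -4; python3 - <<'E'
from ts import *
o=st(); s=r.snapshot("wrist"); save(s,"w8")
for c in("wrist","side","scene"):
    s=r.snapshot(c)
    for d in r.tip_of(c,"valve_tip")[:2]: print(c,round(d["conf"],2),np.round(d["location"],1),at_z(s,d["location"],.082))
E
```

```text
1.0 [0.556  0.2665] [-0.0749 -0.0579  0.0006]
1.19 [0.5648 0.2744] [-0.0263 -0.0239  0.0006]
1.38 [0.5756 0.2805] [0.0158 0.0213 0.0006]
1.57 [0.5878 0.2842] [0.0484 0.0763 0.0005]
28.5 [0.5707 0.2784 0.0721] [[0.233, 0.972, -0.0], [0.972, -0.233, 0.0], [0.0, -0.0, -1.0]] q7 [-0.57  0.5   0.02  1.81 -0.01  0.83 -0.78] F [-2.6268 -2.4399  0.6986] [-0.5704  0.5173 -0.0059] w 0.0005811302462668771 1.2305077747441828
wrist 0.73 [359.4 234.5] [0.5934 0.2822 0.082 ]
side 0.49 [261.2 134.2] [0.5957 0.2896 0.082 ]
scene 0.62 [445.8 214.2] [0.6    0.2791 0.082 ]
scene 0.55 [356.7 258.7] [0.7363 0.0398 0.082 ]
```

Call:
arm_command(
  plan=[
    [0, 0, 0, 0.016, 0.021, 0, 0],
    [0, 0, 0, 0.028, 0.04, 0, 0],
    [0, 0, 0, 0.038, 0.058, 0, 0],
    [0, 0, 0, 0.044, 0.068, 0, 0],
    [0, 0, 0, 0.048, 0.074, 0, 0],
    [0, 0, 0, 0.048, 0.077, 0, 0],
    [0, 0, 0, 0.048, 0.077, 0, 0],
    [0, 0, 0, 0.048, 0.077, 0, 0],
  ],
)

```text
clock: 29.85
tool_pos: [0.5874, 0.2836, 0.0723]
tool_rot: [-2.467, -1.945, -0.0]
ft_force: [-1.5, -1.1, -0.5]
width: 0.0012
grip_force: 0.8
```

Call:
arm_command(
  plan=[
    [0, 0, 0, 0, 0.002, 0, 0],
    [0, 0, 0, 0, 0.004, 0, 0],
    [0, 0, 0, 0, 0.006, 0, 0],
    [0, 0, 0, 0, 0.008, 0, 0],
    [0, 0, 0, 0, 0.01, 0, 0],
    [0, 0, 0, 0, 0.011, 0, 0],
    [0, 0, 0, 0, 0.012, 0, 0],
    [0, 0, 0, 0, 0.013, 0, 0],
  ],
)

```text
clock: 30.85
tool_pos: [0.5893, 0.2833, 0.0722]
tool_rot: [-2.466, -1.945, 0.001]
ft_force: [-6.0, 1.9, 0.7]
width: 0.0005
grip_force: 3.4
```

Call:
arm_command(
  plan=[
    [0, 0, 0, 0, 0.002, 0, 0],
    [0, 0, 0, 0, 0.003, 0, 0],
    [0, 0, 0, 0, 0.004, 0, 0],
    [0, 0, 0, 0, 0.005, 0, 0],
    [0, 0, 0, 0, 0.006, 0, 0],
    [0, 0, 0, 0, 0.006, 0, 0],
    [0, 0, 0, 0, 0.006, 0, 0],
    [0, 0, 0, 0, 0.006, 0, 0],
  ],
)

```text
clock: 31.85
tool_pos: [0.5895, 0.2833, 0.0721]
tool_rot: [-2.465, -1.945, 0.003]
ft_force: [-12.3, 4.1, 2.5]
width: 0.0001
grip_force: 5.8
```

The tool no longer advances while the force climbs to 12 N, so the lever is on its end stop. I'll back off, rise and verify.

Call:
arm_command(
  plan=[
    [0, 0, 0, 0, -0.03, 0, 0],
    [0, 0, 0, 0, -0.1, 0, 0],
    [0, 0, 0, 0, -0.12, -0.1, 0],
    [0, 0, 0, 0, -0.12, -0.25, 0],
    [0, 0, 0, -0.1, -0.12, -0.4, 0],
    [0, 0, 0, -0.25, -0.12, -0.55, 0],
    [0, 0, 0, -0.4, -0.12, -0.7, 0],
    [0, 0, 0, -0.5, -0.12, -0.8, 0],
  ],
)

```text
clock: 32.85
tool_pos: [0.5447, 0.1897, 0.2351]
tool_rot: [2.468, 1.943, 0.004]
ft_force: [-0.1, 0.7, -0.2]
width: 0.0005
grip_force: 0.0
```

```bash
python3 - <<'E'
from ts import *
o=st()
for c in("wrist","scene","side"):
    s=r.snapshot(c); save(s,c+"9")
    z=s["z_map"]; vv,uu=np.nonzero(z>0)
    P=np.array([at_depth(s,(u,v),z[v,u]) for u,v in zip(uu,vv)]); C=np.array([s["pixels"][v,u].max() for u,v in zip(uu,vv)])
    m=(abs(P[:,0]-.61)<.04)&(abs(P[:,1]-.265)<.06)&(P[:,2]>.079)&(P[:,2]<.095)
    if m.sum()>20:
        q=P[m]; print(c,"lever",cv2.minAreaRect(q[:,:2].astype(np.float32)*1000)); q=P[m&(C<80)]; print(len(q),q.mean(0),np.arctan2(*(q[:,:2].mean(0)-[.6015,.224])),"vs .128")
    m=(np.hypot(P[:,0]-.5611,P[:,1]+.103)<.009)&(P[:,2]>.185)&(P[:,2]<.21)
    if m.sum(): print("barb",P[m][:,2].max(),cv2.minEnclosingCircle(P[m][:,:2].astype(np.float32)))
i=cv2.imread("pics/side9.png"); j=cv2.imread("pics/wrist9.png")
cv2.imwrite("pics/c9.png",np.hstack([cv2.resize(i[100:300,200:420],(396,360)),cv2.resize(j,(400,360))]))
E
```

```text
32.85 [0.5447 0.1897 0.2351] [[0.234, 0.972, 0.003], [0.972, -0.234, 0.001], [0.002, 0.002, -1.0]] q7 [-0.49  0.24  0.05  1.8  -0.01  1.1  -0.67] F [-0.13    0.6634 -0.2441] [-0.0093  0.0313 -0.0447] w 0.0004795041202069563 0.0
wrist lever ((605.7398681640625, 253.78846740722656), (87.79973602294922, 16.292388916015625), 82.4356918334961)
934 [0.608  0.2733 0.0868] 0.1320902651908947 vs .128
scene lever ((609.292236328125, 252.44894409179688), (85.74812316894531, 17.23972511291504), 81.59746551513672)
93 [0.6124 0.2726 0.0851] 0.2198976279512546 vs .128
barb 0.19639920165089841 ((0.5623703002929688, -0.10253435373306274), 0.0064817871898412704)
side lever ((605.5972900390625, 249.8646697998047), (83.30520629882812, 15.147270202636719), 82.84441375732422)
50 [0.6079 0.2728 0.0871] 0.1300978950008878 vs .128
barb 0.19793376068337898 ((0.5618933439254761, -0.10491567850112915), 0.00730811757966876)
```

View pics/c9.png

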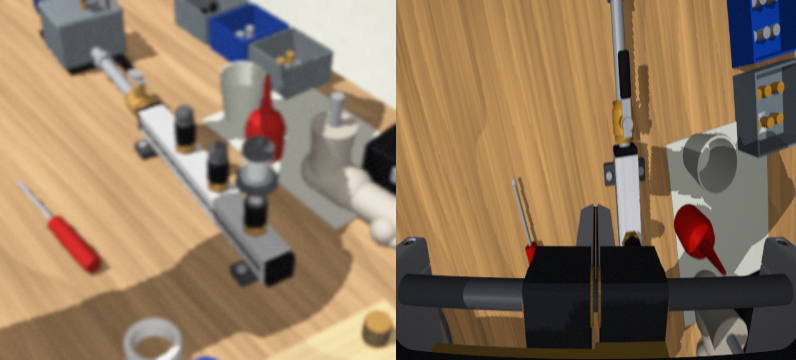

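The lever lies along the pipe (82.4° against the bar's 82.7°), the trap stands upright in the open port with its barb top still at 0.197, and the bystanders are undisturbed.

```bash
python3 -c "
from cell import r
print(r.finish_job())"
```

```text
the job is handed in; nothing more can be done
None
```

I plugged the trap into the open port down to its stop (about 37 mm deep, pressed with roughly 16 N), turned the valve lever fully open onto its end stop, and handed the job in at about 33 s; it returned no verdict.

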